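# Find the rocking corner of a warped chopping board and wedge it steady

## Robot

A 7-joint arm with a two-finger parallel gripper is mounted at the origin on the work surface. World frame = base frame: x ahead of the robot, y to its left, z up, the work surface at z = 0. Lengths are in m, angles in rad, forces in N, time in s.
With the tool pointing down it reaches from about 0.4 to 0.85 m from the base axis. Payload 10.4 kg.
Tool frame: the origin (TCP) lies at the very end of the fingers, on their centre line; the grasp point (between the pads) lies 19 mm behind it (manip.grip_point_offset is the distance from the TCP to the grasp point, in m); z points along the fingers, y is the line along which they close (so a half turn about z gives the same grasp; the last joint's range is limited). The gripper opens to 85 mm and grips with 20 to 120 N. Pads are 22 mm wide; open, the fingers measure 114 mm over their backs; the gripper's body (76 mm by 85 mm) begins 54 mm behind the grasp point. The pads swing forward as they close: fully open they stand 13 mm farther back than shut.
Start: joints at [1.116, 0.332, -0.065, 1.46, 0.022, 1.35, -0.088], TCP at [0.262, -0.568, 0.231] pointing down, gripper open.
Joint ranges: [-2.6, 2.6], [-0.5, 2.12], [-1.47, 1.34], [0.16, 2.42], [-1.27, 4.41], [0.06, 2.06], [-2.6, 2.6]. Speed limits (rad/s): [2.22, 2.22, 2.79, 2.79, 3.14, 3.14, 3.14].

## Interface

Orientations are given as a unit quaternion [x, y, z, w].
In Python, from workcell import manip gives the robot as it stands. The module is installed in compiled form; this text tells all that it offers.
- The arm moves only by the shell command python3 -m inch 'ROWS' [OPENING] [FORCE]. ROWS is JSON, a list of rows, each a list of 2 entries, a list of its own where there are three numbers: the shift along the tool's x, y, z each as a share of 0.08 m, from -1 to 1, then the turn, a rotation vector about the tool's x, y, z each as a share of 45 degrees, from -1 to 1. A call has exactly 10 rows; each row is the pose to reach, as a shift and turn from the pose commanded when the call began, along the tool's axes at that moment; what a row does not reach only later rows make up. A row lasts 1/10 s, in which the tool goes at most 50 mm and 8.59 degrees, less where a joint would pass 70% of its speed; a pose out of reach is approached as far as the arm can. A call with a number of a shift or a turn outside -1 to 1 is refused whole. A call with a gripper value outside its range is refused whole. OPENING is the opening, from 0 (shut) to 1 (fully open), set as the call begins (- or left out, the last holds). The fingers move at their own pace and stop on an object; FORCE is the grip in N (left out, the last holds). Time passes only in rows, so rows that repeat a pose let the fingers close, or fill a call up. It gives the time, the measured TCP pose, the force, the opening and the grip force at its end, in the units of the state.
- manip.get_obs(): the state, without advancing time (a new reading comes with each control period).
- manip.camera(name): name is "scene" or "top"; returns the picture (480x640x3 uint8, red, green, blue); there is no depth.
- manip.camera_params(name): a dict with "fov_y" (degrees; the focal length in pixels is half the picture's height over the tangent of half this angle, whatever the lens; pixels are square), "cx", "cy" (the principal point, pixels), "k1" (the pictures are not rectified: a ray, as slopes to the right and down, at radius r is drawn at 1 + k1 r^2 times it, then the intrinsics apply), "camera_from_world" (4x4, takes a point from world to camera coordinates). Camera axes: x right, y up, looking along -z (the intrinsics and any distortion apply to the point x, -y, -z); pixel columns grow to the right and rows downward; lengths in m; the calibration is good to about 2 mm. A picture is of the moment at which its call begins. camera_params takes no time and is no camera call.
- manip.hand_in(): hands the job in; it is judged then, once.
The state is a dict: "clock": time; "joint_pos": joint angles; "joint_velocities": joint speeds; "tau": joint torques, N m; "position": TCP position; "ee_rot": TCP orientation; "ft_force": force on the tool from outside, world axes, zero at the start; "torque": the same for the moment, N m; "grip_width": opening from 0.0 (shut) to 1.0 (fully open); "grasp_force": force on a finger pad.
Only numpy, scipy, OpenCV 4.12 (cv2) and the standard library are available. Lean on these libraries where they do the work, as an engineer would, in place of code of your own. Each camera call takes 0.05 s, during which the arm holds its last target. There are 200 camera calls.

## Task

The walnut chopping board is warped and rocks on the flat shelf. Press down gently on its corners one after another until you feel the standing-off corner go down; then slide the plastic wedge, thin end first and flat on the shelf, straight in under the corner that stands up until it is just snug (bearing the board but not jacking it up or shoving it along), and let go of it. Finally press that corner once more, firmly (about as hard as a half-kilo weight, kept up for half a second), to make sure that the board no longer rocks, and leave the board and wedge like that and the other things where they are.

Things in the scene. Friction and masses are not known exactly. Their poses are not given: they have to be found in the camera images.
- board: square walnut board, 170 x 170 x 30 mm, about 0.6 kg, loose on the flat shelf (z = 0). Origin: centre of its underside; z up; its corners lie 120 mm off along +x, -x, +y, -y (rules: points corner_xp, xn, y_c0, y_c1 on its underside near them). Warped: it stands on two opposite corners, which do not give when pressed, and one of the other two; the fourth is 3 to 10 mm clear of the shelf.
- board_top (a point): centre of the board's top face, 30 mm above its underside; axes as the board's. Pushed with up to 2 N the raised corner goes down to the shelf; let go, it comes back or stays, and then the opposite corner stands up: wedge whichever of these two stands up. Pressed down, these two end about 1 to 4 mm lower than the others. The underside is uneven by 3 mm: the lean tells the gap only roughly.
- wedge: white plastic levelling wedge lying flat, 94 mm long, 24 mm wide, 40 g. Origin: centre of its underside; x to the thin tip. The ramp rises from 2 mm at the tip (x = +47 mm) to 12 mm at x = -23 mm, 1 in 7. Slid under the raised corner it moves freely until it meets the board; then the push rises to 2 to 4 N within 1 to 3 mm; farther, it jacks or shoves the board.
- wedge_tab (a point): middle of the top of the wedge's upright tab, the part to hold: 24 mm long (along the wedge's x, from x = -23 to -47 mm), 16 mm thick (y), top 45 mm above the underside; axes as the wedge's.
- lunchbox: closed white plastic lunch box with a sliding lid, 160 x 110 x 60 mm; origin under its centre. Not part of the job.
- fork: steel table fork lying flat, 190 mm long, 4 mm thick; origin about mid-length on its underside, x towards the tines. Not part of the job.
- ramekin: yellow ceramic ramekin, 84 mm across, 45 mm high; origin under its centre. Not part of the job.
- bowl: grey hard silicone bowl, 140 mm across, 60 mm high; origin under its centre. Not part of the job.
- jar: amber glass spice jar with a steel cap, 54 mm across, 75 mm high; origin under its centre. Not part of the job.
- spatula: wooden spatula lying flat, 240 mm long; origin on its underside near mid-length. Not part of the job.
Not all that is in view belongs to the job. Of the things shaped like the wedge, the white one is meant.

How it is judged:
On the way, in this order (a step that is already met when the one before it is completed fails the run):
1. the corner that stood off the shelf is pressed down onto it with the fingers (the board rocks over) (contact force between the fingers and board above 1 N and ((horizontal distance between the grasp point and corner_xp_c0 below 0.06 m and distance of corner_xp_c0 from where it was at the start of the episode above 0.002 m and height (world z) of corner_xp_c0 below 0.0064 m) or (horizontal distance between the grasp point and corner_xn_c0 below 0.06 m and distance of corner_xn_c0 from where it was at the start of the episode above 0.002 m and height (world z) of corner_xn_c0 below 0.0064 m) or (horizontal distance between the grasp point and corner_y_c0 below 0.06 m and distance of corner_y_c0 from where it was at the start of the episode above 0.002 m and height (world z) of corner_y_c0 below 0.0064 m) or (horizontal distance between the grasp point and corner_y_c1 below 0.06 m and distance of corner_y_c1 from where it was at the start of the episode above 0.002 m and height (world z) of corner_y_c1 below 0.0064 m))), for 0.1 s.
2. the wedge lies flat under the raised corner, carries it (over 0.3 N), is let go, and the other corners still stand on the shelf (((horizontal distance between corner_xp_c0 and wedge below 0.05 m and height (world z) of corner_xn_c0 below 0.0066 m and height (world z) of each of corner_y_c0, corner_y_c1 below 0.0054 m) or (horizontal distance between corner_xn_c0 and wedge below 0.05 m and height (world z) of corner_xp_c0 below 0.0066 m and height (world z) of each of corner_y_c0, corner_y_c1 below 0.0054 m) or (horizontal distance between corner_y_c0 and wedge below 0.05 m and height (world z) of corner_y_c1 below 0.0066 m and height (world z) of each of corner_xp_c0, corner_xn_c0 below 0.0054 m) or (horizontal distance between corner_y_c1 and wedge below 0.05 m and height (world z) of corner_y_c0 below 0.0066 m and height (world z) of each of corner_xp_c0, corner_xn_c0 below 0.0054 m)) and contact force between wedge and board above 0.3 N and height (world z) of wedge below 0.004 m and angle between wedge's own z axis and vertical below 0.1 rad and contact force between the fingers and wedge below 0.1 N), for 0.3 s.
3. the wedged corner is pressed with over 2.5 N for 0.3 s and the board does not rock (((horizontal distance between corner_xp_c0 and wedge below 0.05 m and height (world z) of corner_xn_c0 below 0.0066 m and height (world z) of each of corner_y_c0, corner_y_c1 below 0.0054 m) or (horizontal distance between corner_xn_c0 and wedge below 0.05 m and height (world z) of corner_xp_c0 below 0.0066 m and height (world z) of each of corner_y_c0, corner_y_c1 below 0.0054 m) or (horizontal distance between corner_y_c0 and wedge below 0.05 m and height (world z) of corner_y_c1 below 0.0066 m and height (world z) of each of corner_xp_c0, corner_xn_c0 below 0.0054 m) or (horizontal distance between corner_y_c1 and wedge below 0.05 m and height (world z) of corner_y_c0 below 0.0066 m and height (world z) of each of corner_xp_c0, corner_xn_c0 below 0.0054 m)) and contact force between wedge and board above 0.3 N and height (world z) of wedge below 0.004 m and angle between wedge's own z axis and vertical below 0.1 rad and contact force between the fingers and board above 2.5 N and ((horizontal distance between the grasp point and corner_xp_c0 below 0.06 m and horizontal distance between corner_xp_c0 and wedge below 0.05 m) or (horizontal distance between the grasp point and corner_xn_c0 below 0.06 m and horizontal distance between corner_xn_c0 and wedge below 0.05 m) or (horizontal distance between the grasp point and corner_y_c0 below 0.06 m and horizontal distance between corner_y_c0 and wedge below 0.05 m) or (horizontal distance between the grasp point and corner_y_c1 below 0.06 m and horizontal distance between corner_y_c1 and wedge below 0.05 m))), for 0.3 s.
At the end, for the whole second after the job is handed in: The wedge lies flat under the raised corner (origin within 50 mm of it) and carries over 0.3 N; the opposite corner stays within about 1.6 mm of the shelf and the other two corners' low spots within about 0.7 mm (the points are centres of 5 mm radius); all is let go and at rest (all of step 2 and linear speed of each of board, wedge below 0.01 m/s); the robot touches nothing.
It fails at once if the board is pressed with more than 25 N (contact force between the fingers and board above 25 N).
It fails at once if wedge and board are forced together with more than 25 N (contact force between wedge and board above 25 N).
It fails at once if the board is shoved more than 4 mm from its place (distance of board from where it was at the start of the episode above 0.004 m).
It fails at once if another thing (lunch box, fork, ramekin, bowl, jar or spatula) is moved more than 30 mm (distance of any of lunchbox, fork, ramekin, bowl, jar, spatula from where it was at the start of the episode above 0.03 m).
It also fails if it takes over 72 s, if anything falls off the work surface, if the arm or the gripper's body presses on something with over 40 N, if the wrist force passes 120 N, or if a joint passes its speed limit or range.

## Working session

There is one attempt and no reset: what is moved stays moved. The work goes in short steps, Python scripts to look and compute and a shell command to move; the robot and the scene stay as the last step left them, time stands still between calls to the robot, and variables do not carry over. Pictures are saved under pics/ and viewed, at most 10 in all, crops included, and the job is handed in when it is done.

```bash
mkdir -p pics
cat > h.py <<'E'
import numpy as np, cv2
from workcell import manip
def cam(n,f=None):
    im=manip.camera(n)[:,:,::-1].copy()
    if f: cv2.imwrite('pics/'+f,im)
    return im
def ray(n,u,v):
    p=manip.camera_params(n); f=240/np.tan(np.radians(p['fov_y'])/2)
    K=np.array([[f,0,p['cx']],[0,f,p['cy']],[0,0,1.]])
    # OpenCV distortion: x*(1+k1 r^2)
    q=cv2.undistortPointsIter(np.array([[[u,v]]],float),K,np.array([p['k1'],0,0,0.]),None,None,(3,50,1e-10))[0,0]
    T=np.array(p['camera_from_world']); R=T[:3,:3]; c=-R.T@T[:3,3]
    d=R.T@np.array([q[0],-q[1],-1]); return c,d
def pt(n,u,v,z):
    c,d=ray(n,u,v); return c+d*(z-c[2])/d[2]
def px(n,P):
    p=manip.camera_params(n); f=240/np.tan(np.radians(p['fov_y'])/2)
    T=np.array(p['camera_from_world']); X=T[:3,:3]@np.array(P)+T[:3,3]
    x,y=X[0]/-X[2],-X[1]/-X[2]; k=1+p['k1']*(x*x+y*y)
    return np.array([f*x*k+p['cx'],f*y*k+p['cy']])
E
python3 - <<'E'
from h import *
cam('top','top0.png');cam('scene','sc0.png')
for n in('top','scene'):
    p=manip.camera_params(n);print(p['fov_y'],p['k1'],ray(n,320,240)[0])
print(manip.get_obs())
E
```

```text
55.883504301499755 -0.040706768129330106 [ 0.3433539  -0.03151689  0.98565592]
44.43621741794906 0.03474583987569812 [ 1.18709366 -0.75209769  1.21373931]
{'clock': 0.1, 'joint_pos': array([ 1.11640053,  0.3328386 , -0.06470008,  1.46085795,  0.02159455,
        1.34990658, -0.08848903]), 'joint_velocities': array([-0.00182626, -0.00196808,  0.00072107, -0.00369406, -0.00051185,
       -0.00118176,  0.00032673]), 'tau': array([ 2.24237192e-03, -6.26748705e+01,  4.98012593e-02, -3.92428029e+01,
        1.64901442e-02,  7.00958131e-03, -5.31446290e-05]), 'position': array([ 0.26142041, -0.56732668,  0.23057651]), 'ee_rot': array([ 9.76781110e-01,  2.14238725e-01, -1.67050220e-04, -6.36073159e-04]), 'ft_force': array([-0.48667329, -0.10321175,  0.40956528]), 'torque': array([-0.01971204,  0.05078268,  0.01752986]), 'grasp_force': 0.0, 'grip_width': 1.0011013779570161}
```

View pics/top0.png

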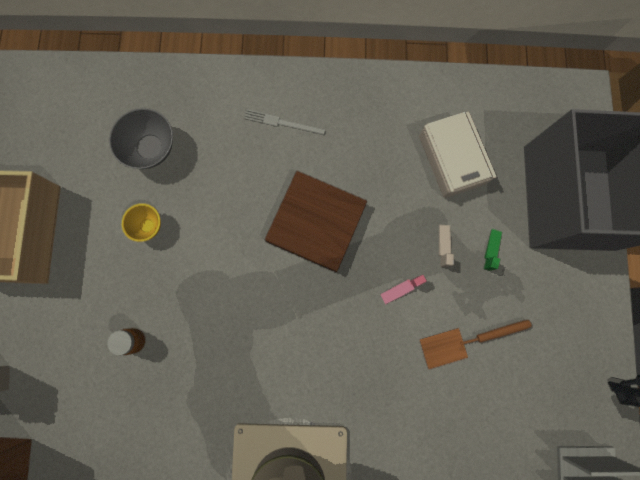

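View pics/sc0.png

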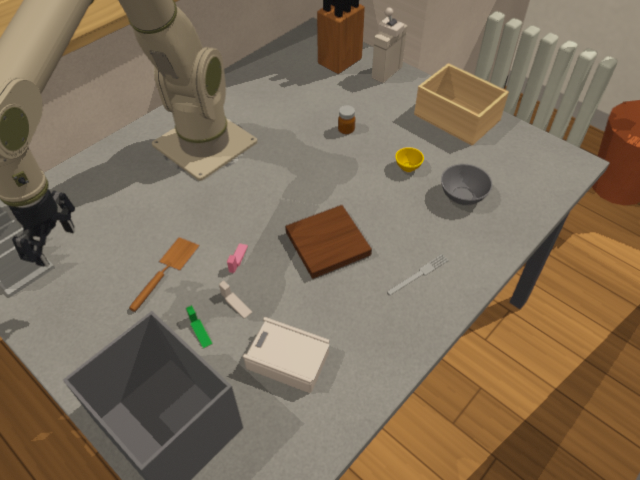

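The top view shows the board with corners near (298,172), (367,205), (335,270) and (266,240). The white wedge is at about (446,245), tab end at (449,260) and tip at (445,225). The pink and green ones are decoys. Next I'll enlarge the board and wedge.

Run:
```python
from h import *
t=cv2.imread('pics/top0.png');s=cv2.imread('pics/sc0.png')
for n,im in(('top',t),('scene',s)):
    hsv=cv2.cvtColor(im,cv2.COLOR_BGR2HSV)
    box=dict(top=(255,160,380,280),scene=(275,200,385,285))[n]
    m=np.zeros(im.shape[:2],np.uint8);x0,y0,x1,y1=box
    m[y0:y1,x0:x1]=cv2.inRange(hsv,(0,90,20),(20,255,200))[y0:y1,x0:x1]
    c=max(cv2.findContours(m,0,2)[0],key=cv2.contourArea)
    for e in(3,5):print(n,cv2.approxPolyDP(cv2.convexHull(c),e,True)[:,0].tolist())
    wb=dict(top=(425,210,470,280),scene=(205,270,265,330))[n];x0,y0,x1,y1=wb
    m=np.zeros(im.shape[:2],np.uint8)
    m[y0:y1,x0:x1]=cv2.inRange(hsv,(0,0,125),(30,60,255))[y0:y1,x0:x1]
    c=max(cv2.findContours(m,0,2)[0],key=cv2.contourArea)
    print('wedge',cv2.approxPolyDP(c,2,True)[:,0].tolist(),cv2.boxPoints(cv2.minAreaRect(c)).tolist())
a=cv2.resize(t[165:280,260:375],(400,400),interpolation=2);b=cv2.resize(s[195:285,280:380],(400,360),interpolation=2)
w=cv2.resize(t[215:275,420:480],(200,200),interpolation=2);w2=cv2.resize(s[275:325,210:260],(200,200),interpolation=2)
o=np.zeros((600,800,3),np.uint8);o[:400,:400]=a;o[:360,400:]=b;o[400:,:200]=w;o[400:,200:400]=w2
cv2.imwrite('pics/c1.png',o)
```

```text
top [[297, 171], [366, 201], [336, 271], [265, 239]]
top [[297, 171], [366, 201], [336, 271], [265, 239]]
wedge [[439, 225], [439, 253], [445, 254], [446, 263], [452, 264], [450, 225]] [[439.0, 225.0], [453.0, 225.0], [453.0, 264.0], [439.0, 264.0]]
scene [[342, 205], [369, 245], [370, 254], [312, 278], [286, 232], [286, 225]]
scene [[342, 205], [370, 254], [312, 278], [286, 225]]
wedge [[205, 270], [206, 329], [264, 329], [264, 270], [236, 270], [232, 275], [222, 278], [217, 276], [219, 270]] [[205.0, 270.0], [264.0, 270.0], [264.0, 329.0], [205.0, 329.0]]
```

View pics/c1.png

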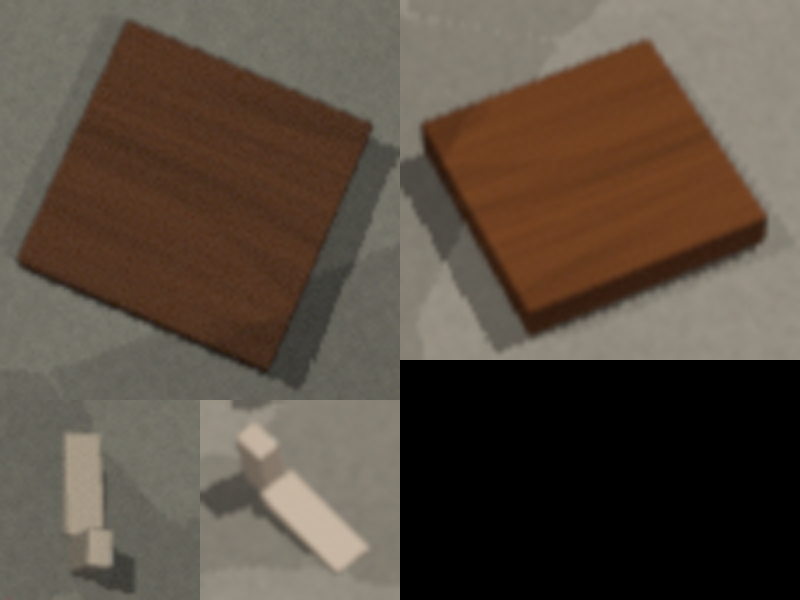

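The crop shows the board's four top corners in both views, and the wedge from above with its tab at the near end and its tip pointing away from the robot.

Run:
```python
from h import *
def tri(a,b):
    c1,d1=ray('top',*a);c2,d2=ray('scene',*b)
    s=np.linalg.lstsq(np.c_[d1,-d2],c2-c1,rcond=None)[0]
    p,q=c1+s[0]*d1,c2+s[1]*d2;return (p+q)/2,np.linalg.norm(p-q)
off=np.array([0.,0])
P={}
for k,a,b in[('A',(296.5,171),(371.3,249)),('B',(366.5,201.4),(311.4,272)),('C',(337.2,269.3),(285.7,226.2)),('D',(265.8,239.8),(342,205))]:
    p,e=tri(a,b);P[k]=p;print(k,p.round(4),e.round(4),pt('top',*a,.033).round(4),pt('scene',*b,.033).round(4))
Q={k:pt('top',*a,.033)[:2] for k,a in dict(A=(296.5,171),B=(366.5,201.4),C=(337.2,269.3),D=(265.8,239.8)).items()}
print('c',sum(Q.values())/4,[np.linalg.norm(Q[a]-Q[b]).round(4) for a,b in('AB','BC','CD','DA','AC','BD')])
d=Q['A']-Q['C'];print('AC dir',np.degrees(np.arctan2(d[1],d[0])),'BD',np.degrees(np.arctan2(*(Q['B']-Q['D'])[::-1])))
# wedge: tip corners (top crop scale 200/60), tab top
f=lambda u,v:(420+u*.3,215+(v-400)*.3)
g=lambda u,v:(210+(u-200)*.25,275+(v-400)*.25)
tt=pt('top',*f(83,434),.002);st=pt('scene',*g(354,560),.002)
tab=pt('top',*f(100,548),.045);stab=pt('scene',*g(258,441),.045)
print('tip',tt,st,'tab',tab,stab,tri(f(100,548),g(258,441)))
for a in(tt-tab,st-stab):print(np.hypot(*a[:2]),np.degrees(np.arctan2(a[1],a[0])))
```

```text
A [0.6515 0.007  0.0313] 0.0014 [0.6504 0.0064 0.033 ] [0.6526 0.0065 0.033 ]
B [ 0.5876 -0.1478  0.0308] 0.001 [ 0.5867 -0.1479  0.033 ] [ 0.589  -0.1485  0.033 ]
C [ 0.4376 -0.0867  0.0333] 0.0011 [ 0.4372 -0.0872  0.033 ] [ 0.4377 -0.0861  0.033 ]
D [0.497  0.0678 0.0336] 0.004 [0.4957 0.0662 0.033 ] [0.4976 0.07   0.033 ]
c [ 0.54253233 -0.04061388] [np.float64(0.1669), np.float64(0.1614), np.float64(0.1642), np.float64(0.1659), np.float64(0.2328), np.float64(0.2327)]
AC dir 23.684083779469674 BD -66.98348598057142
tip [ 0.54571557 -0.32786683  0.002     ] [ 0.54840512 -0.32584936  0.002     ] tab [ 0.4636325  -0.32420585  0.045     ] [ 0.46756422 -0.32313943  0.045     ] (array([ 0.46500192, -0.32353256,  0.04292334]), np.float64(0.003402527551270783))
0.08216467402975015 -2.553750973113161
0.08088630688958819 -1.9199365923064107
```

```bash
python3 -m inch '[[[0.16,-0.15,0],[0,0,0]],[[0.4,-0.39,0],[0,0,0]],[[0.7,-0.67,0],[0,0,0]],[[0.94,-0.907,0],[0,0,0]],[[0.94,-0.907,0],[0,0,0]],[[0.94,-0.907,0],[0,0,0]],[[0.94,-0.907,0],[0,0,0]],[[0.94,-0.907,0],[0,0,0]],[[0.94,-0.907,0],[0,0,0]],[[0.94,-0.907,0],[0,0,0]]]' 0 20
python3 -m inch '[[[0.16,-0.15,0],[0,0,0]],[[0.4,-0.39,0],[0,0,0]],[[0.7,-0.67,0],[0,0,0]],[[0.94,-0.907,0],[0,0,0]],[[0.94,-0.907,0],[0,0,0]],[[0.94,-0.907,0],[0,0,0]],[[0.94,-0.907,0],[0,0,0]],[[0.94,-0.907,0],[0,0,0]],[[0.94,-0.907,0],[0,0,0]],[[0.94,-0.907,0],[0,0,0]]]'
```

```text
clock: 1.1
position: [0.2993, -0.4706, 0.2312]
ee_rot: [0.977, 0.214, -0.0, -0.0]
ft_force: [0.6, 0.6, -0.0]
grip_width: 0.002
grasp_force: 0.0
clock: 2.1
position: [0.3372, -0.3732, 0.2312]
ee_rot: [0.977, 0.214, -0.0, -0.0]
ft_force: [-0.9, -0.3, 0.4]
grip_width: 0.001
grasp_force: 0.0
```

```bash
python3 -m inch '[[[0.16,-0.15,0.1],[0,0,0]],[[0.4,-0.39,0.3],[0,0,0]],[[0.7,-0.67,0.5],[0,0,0]],[[0.94,-0.907,0.6],[0,0,0]],[[0.94,-0.907,0.6],[0,0,0]],[[0.94,-0.907,0.6],[0,0,0]],[[0.94,-0.907,0.6],[0,0,0]],[[0.94,-0.907,0.6],[0,0,0]],[[0.94,-0.907,0.6],[0,0,0]],[[0.94,-0.907,0.6],[0,0,0]]]'
python3 -m inch '[[[0.16,-0.15,0.1],[0,0,0]],[[0.4,-0.39,0.3],[0,0,0]],[[0.7,-0.67,0.5],[0,0,0]],[[0.94,-0.907,0.7],[0,0,0]],[[0.94,-0.907,0.7],[0,0,0]],[[0.94,-0.907,0.7],[0,0,0]],[[0.94,-0.907,0.7],[0,0,0]],[[0.94,-0.907,0.7],[0,0,0]],[[0.94,-0.907,0.7],[0,0,0]],[[0.94,-0.907,0.7],[0,0,0]]]'
python3 -m inch '[[[0.16,-0.15,0],[0,0,0]],[[0.4,-0.39,0.1],[0,0,0]],[[0.7,-0.67,0.3],[0,0,0]],[[0.94,-0.907,0.6],[0,0,0]],[[0.94,-0.907,0.9],[0,0,0]],[[0.94,-0.907,0.94],[0,0,0]],[[0.94,-0.907,0.94],[0,0,0]],[[0.94,-0.907,0.94],[0,0,0]],[[0.94,-0.907,0.94],[0,0,0]],[[0.94,-0.907,0.94],[0,0,0]]]'
```

```text
clock: 3.1
position: [0.3753, -0.2759, 0.1834]
ee_rot: [0.977, 0.214, 0.0, 0.0]
ft_force: [1.0, -0.3, -0.2]
grip_width: -0.002
grasp_force: 0.0
clock: 4.1
position: [0.4133, -0.1787, 0.1275]
ee_rot: [0.977, 0.214, 0.0, 0.0]
ft_force: [0.1, -0.2, -0.3]
grip_width: -0.003
grasp_force: 0.0
clock: 5.1
position: [0.4517, -0.0813, 0.053]
ee_rot: [0.977, 0.214, 0.001, 0.0]
ft_force: [0.5, -0.6, 0.4]
grip_width: -0.004
grasp_force: 0.0
```

```bash
python3 -m inch '[[[0,0,0.05],[0,0,0]],[[0,0,0.1],[0,0,0]],[[0,0,0.15],[0,0,0]],[[0,0,0.17],[0,0,0]],[[0,0,0.18],[0,0,0]],[[0,0,0.19],[0,0,0]],[[0,0,0.2],[0,0,0]],[[0,0,0.2],[0,0,0]],[[0,0,0.2],[0,0,0]],[[0,0,0.2],[0,0,0]]]'
python3 -c "
from h import *
cam('top','t1.png');print(manip.get_obs()['ft_force'],manip.get_obs()['position'],manip.get_obs()['tau'])"
```

```text
clock: 6.1
position: [0.4513, -0.0808, 0.0362]
ee_rot: [0.977, 0.214, 0.0, 0.0]
ft_force: [0.1, -0.7, -0.1]
grip_width: 0.002
grasp_force: 0.0
[0.12513771 0.55940574 0.79983514] [ 0.45131377 -0.08082701  0.03618298] [-3.28089627e-03 -4.32470155e+01 -3.33054096e+00 -3.05703914e+01
  1.31765177e-02  7.28586238e-04  2.61050254e-04]
```

```bash
for i in 1; do python3 -m inch '[[[0,0,0.003],[0,0,0]],[[0,0,0.006],[0,0,0]],[[0,0,0.009],[0,0,0]],[[0,0,0.012],[0,0,0]],[[0,0,0.015],[0,0,0]],[[0,0,0.018],[0,0,0]],[[0,0,0.02],[0,0,0]],[[0,0,0.02],[0,0,0]],[[0,0,0.02],[0,0,0]],[[0,0,0.02],[0,0,0]]]'; done
cat >> h.py <<'E'
def avg(n=4):
    o=[]
    for i in range(n):
        manip.camera('top');a=manip.get_obs();o.append(np.r_[a['position']*1000,a['ft_force']])
    print(np.mean(o,0).round(2),a['clock'])
E
python3 -c "
from h import *
avg()"
```

```text
clock: 7.15
position: [0.4513, -0.0808, 0.0345]
ee_rot: [0.977, 0.214, 0.0, 0.0]
ft_force: [-0.3, 0.2, 0.2]
grip_width: -0.001
grasp_force: 0.0
[ 4.5125e+02 -8.0800e+01  3.4510e+01  1.6000e-01  6.0000e-02 -6.0000e-02] 7.35
```

```bash
python3 -m inch '[[[0,0,0.003],[0,0,0]],[[0,0,0.006],[0,0,0]],[[0,0,0.009],[0,0,0]],[[0,0,0.012],[0,0,0]],[[0,0,0.015],[0,0,0]],[[0,0,0.018],[0,0,0]],[[0,0,0.02],[0,0,0]],[[0,0,0.02],[0,0,0]],[[0,0,0.02],[0,0,0]],[[0,0,0.02],[0,0,0]]]'
python3 -c "
from h import *
avg()"
```

```text
clock: 8.35
position: [0.4511, -0.0809, 0.033]
ee_rot: [0.977, 0.214, -0.0, 0.0]
ft_force: [-4.2, -0.6, 4.3]
grip_width: -0.0
grasp_force: 2.8
[451.1  -80.95  32.99  -2.96  -0.73   5.75] 8.55
```

```bash
python3 -m inch '[[[0,0,-0.1],[0,0,0]],[[0,0,-0.27],[0,0,0]],[[0.16,-0.15,-0.27],[0,0,0]],[[0.4,-0.39,-0.27],[0,0,0]],[[0.7,-0.67,-0.27],[0,0,0]],[[0.94,-0.907,-0.27],[0,0,0]],[[0.94,-0.907,-0.27],[0,0,0]],[[0.94,-0.907,-0.27],[0,0,0]],[[0.94,-0.907,-0.27],[0,0,0]],[[0.94,-0.907,-0.27],[0,0,0]]]'
python3 -m inch '[[[0.17,-0.16,0],[0,0,0]],[[0.34,-0.32,0],[0,0,0]],[[0.34,-0.32,0.05],[0,0,0]],[[0.34,-0.32,0.1],[0,0,0]],[[0.34,-0.32,0.15],[0,0,0]],[[0.34,-0.32,0.17],[0,0,0]],[[0.34,-0.32,0.18],[0,0,0]],[[0.34,-0.32,0.18],[0,0,0]],[[0.34,-0.32,0.18],[0,0,0]],[[0.34,-0.32,0.18],[0,0,0]]]'
```

```text
clock: 9.55
position: [0.4891, 0.0154, 0.0547]
ee_rot: [0.977, 0.213, 0.0, 0.0]
ft_force: [0.1, 0.9, 0.2]
grip_width: -0.003
grasp_force: 0.0
clock: 10.55
position: [0.5033, 0.0511, 0.0402]
ee_rot: [0.977, 0.214, 0.0, 0.0]
ft_force: [-0.4, -0.1, 0.6]
grip_width: -0.001
grasp_force: 0.0
```

```bash
python3 -m inch '[[[0,0,0.005],[0,0,0]],[[0,0,0.01],[0,0,0]],[[0,0,0.015],[0,0,0]],[[0,0,0.02],[0,0,0]],[[0,0,0.025],[0,0,0]],[[0,0,0.03],[0,0,0]],[[0,0,0.035],[0,0,0]],[[0,0,0.04],[0,0,0]],[[0,0,0.04],[0,0,0]],[[0,0,0.04],[0,0,0]]]'
python3 -c "
from h import *
avg(3)"
```

```text
clock: 11.55
position: [0.5031, 0.0512, 0.0369]
ee_rot: [0.977, 0.214, -0.0, 0.0]
ft_force: [-1.0, 0.1, -0.2]
grip_width: -0.001
grasp_force: 0.0
[ 5.0318e+02  5.1210e+01  3.6920e+01 -2.0000e-02  1.0000e-02 -1.3000e-01] 11.7
```

```bash
python3 -m inch '[[[0,0,0.003],[0,0,0]],[[0,0,0.006],[0,0,0]],[[0,0,0.009],[0,0,0]],[[0,0,0.012],[0,0,0]],[[0,0,0.015],[0,0,0]],[[0,0,0.018],[0,0,0]],[[0,0,0.021],[0,0,0]],[[0,0,0.024],[0,0,0]],[[0,0,0.024],[0,0,0]],[[0,0,0.024],[0,0,0]]]'
python3 -c "
from h import *
avg(3)"
```

```text
clock: 12.7
position: [0.5032, 0.0512, 0.035]
ee_rot: [0.977, 0.214, -0.0, 0.0]
ft_force: [-0.4, 0.9, 0.3]
grip_width: -0.003
grasp_force: 0.1
[ 5.0319e+02  5.1190e+01  3.5000e+01  5.5000e-01 -4.0000e-02  1.3000e-01] 12.85
```

```bash
python3 -m inch '[[[0,0,0.003],[0,0,0]],[[0,0,0.006],[0,0,0]],[[0,0,0.009],[0,0,0]],[[0,0,0.012],[0,0,0]],[[0,0,0.015],[0,0,0]],[[0,0,0.018],[0,0,0]],[[0,0,0.02],[0,0,0]],[[0,0,0.02],[0,0,0]],[[0,0,0.02],[0,0,0]],[[0,0,0.02],[0,0,0]]]'
python3 -c "
from h import *
avg(3)"
```

```text
clock: 13.85
position: [0.5032, 0.0512, 0.0334]
ee_rot: [0.977, 0.214, 0.0, 0.0]
ft_force: [0.9, -0.6, 0.6]
grip_width: 0.003
grasp_force: 0.1
[ 5.0317e+02  5.1190e+01  3.3390e+01 -1.1000e-01  3.2000e-01  4.3000e-01] 14.0
```

```bash
python3 -m inch '[[[0,0,0.003],[0,0,0]],[[0,0,0.006],[0,0,0]],[[0,0,0.009],[0,0,0]],[[0,0,0.012],[0,0,0]],[[0,0,0.015],[0,0,0]],[[0,0,0.018],[0,0,0]],[[0,0,0.02],[0,0,0]],[[0,0,0.02],[0,0,0]],[[0,0,0.02],[0,0,0]],[[0,0,0.02],[0,0,0]]]'
python3 -c "
from h import *
avg(3)"
```

```text
clock: 15.0
position: [0.5032, 0.0512, 0.0318]
ee_rot: [0.977, 0.214, -0.0, 0.0]
ft_force: [0.7, -0.2, -0.6]
grip_width: 0.003
grasp_force: 0.1
[ 5.0319e+02  5.1190e+01  3.1790e+01  8.0000e-02 -9.0000e-01 -1.3000e-01] 15.15
```

```bash
python3 -m inch '[[[0,0,-0.1],[0,0,0]],[[0,0,-0.2],[0,0,0]],[[0,0.2,-0.2],[0,0,0]],[[0,0.5,-0.2],[0,0,0]],[[0,0.8,-0.2],[0,0,0]],[[0,1,-0.2],[0,0,0]],[[0,1,-0.2],[0,0,0]],[[0,1,-0.2],[0,0,0]],[[0,1,-0.2],[0,0,0]],[[0,1,-0.2],[0,0,0]]]'
python3 -m inch '[[[0,0.2,0],[0,0,0]],[[0,0.5,0],[0,0,0]],[[-0.02,0.8,0],[0,0,0]],[[-0.05,1,0],[0,0,0]],[[-0.05,1,0],[0,0,0]],[[-0.05,1,0],[0,0,0]],[[-0.05,1,0],[0,0,0]],[[-0.05,1,0],[0,0,0]],[[-0.05,1,0],[0,0,0]],[[-0.05,1,0],[0,0,0]]]'
python3 -m inch '[[[0,0.2,0],[0,0,0]],[[0,0.4,0],[0,0,0]],[[0,0.53,0],[0,0,0]],[[0,0.53,0.04],[0,0,0]],[[0,0.53,0.07],[0,0,0]],[[0,0.53,0.09],[0,0,0]],[[0,0.53,0.1],[0,0,0]],[[0,0.53,0.1],[0,0,0]],[[0,0.53,0.1],[0,0,0]],[[0,0.53,0.1],[0,0,0]]]'
```

```text
clock: 16.15
position: [0.5364, -0.0204, 0.0479]
ee_rot: [0.977, 0.215, 0.0, -0.0]
ft_force: [0.4, 1.0, -0.0]
grip_width: 0.001
grasp_force: 0.0
clock: 17.15
position: [0.5665, -0.0954, 0.0479]
ee_rot: [0.977, 0.215, 0.0, 0.0]
ft_force: [0.7, -0.2, -0.4]
grip_width: -0.001
grasp_force: 0.0
clock: 18.15
position: [0.5843, -0.1342, 0.04]
ee_rot: [0.977, 0.214, 0.0, 0.0]
ft_force: [-0.3, -0.1, 0.1]
grip_width: -0.002
grasp_force: 0.0
```

```bash
python3 -m inch '[[[0,0,0.004],[0,0,0]],[[0,0,0.008],[0,0,0]],[[0,0,0.012],[0,0,0]],[[0,0,0.016],[0,0,0]],[[0,0,0.02],[0,0,0]],[[0,0,0.024],[0,0,0]],[[0,0,0.028],[0,0,0]],[[0,0,0.03],[0,0,0]],[[0,0,0.03],[0,0,0]],[[0,0,0.03],[0,0,0]]]'
python3 -c "
from h import *
avg(3)"
```

```text
clock: 19.15
position: [0.5843, -0.1343, 0.0374]
ee_rot: [0.977, 0.214, 0.0, 0.0]
ft_force: [0.4, -0.3, -0.1]
grip_width: -0.001
grasp_force: 0.0
[ 5.8424e+02 -1.3431e+02  3.7410e+01  4.0000e-01 -2.2000e-01  3.0000e-02] 19.3
```

```bash
python3 -m inch '[[[0,0,0.004],[0,0,0]],[[0,0,0.008],[0,0,0]],[[0,0,0.012],[0,0,0]],[[0,0,0.016],[0,0,0]],[[0,0,0.02],[0,0,0]],[[0,0,0.024],[0,0,0]],[[0,0,0.028],[0,0,0]],[[0,0,0.032],[0,0,0]],[[0,0,0.032],[0,0,0]],[[0,0,0.032],[0,0,0]]]'
python3 -c "
from h import *
avg(3)"
```

```text
clock: 20.3
position: [0.5842, -0.1343, 0.0348]
ee_rot: [0.977, 0.214, 0.0, 0.0]
ft_force: [-0.0, -1.1, 0.6]
grip_width: -0.004
grasp_force: 0.0
[ 5.8424e+02 -1.3430e+02  3.4850e+01  5.0000e-01 -5.0000e-02  3.2000e-01] 20.45
```

```bash
python3 -m inch '[[[0,0,0.003],[0,0,0]],[[0,0,0.006],[0,0,0]],[[0,0,0.009],[0,0,0]],[[0,0,0.012],[0,0,0]],[[0,0,0.015],[0,0,0]],[[0,0,0.018],[0,0,0]],[[0,0,0.021],[0,0,0]],[[0,0,0.024],[0,0,0]],[[0,0,0.024],[0,0,0]],[[0,0,0.024],[0,0,0]]]'
python3 -c "
from h import *
avg(3)"
```

```text
clock: 21.45
position: [0.5843, -0.1343, 0.0329]
ee_rot: [0.977, 0.214, 0.0, 0.0]
ft_force: [0.4, -0.2, -0.1]
grip_width: -0.002
grasp_force: 0.0
[ 5.8426e+02 -1.3429e+02  3.2940e+01 -2.4000e-01  2.7000e-01  2.0000e-02] 21.6
```

Run:
```python
from h import *
s0=cv2.imread('pics/sc0.png');s1=cam('scene','sc1.png')
t0=cv2.imread('pics/top0.png');t1=cam('top','t2.png')
def sh(a,b,x,y,r=9):
    A=cv2.cvtColor(a,6)[y-r-4:y+r+5,x-r-4:x+r+5];B=cv2.cvtColor(b,6)[y-r:y+r+1,x-r:x+r+1]
    W=np.eye(2,3,dtype=np.float32);
    try:
        c,W=cv2.findTransformECC(cv2.cvtColor(a,6)[y-r:y+r+1,x-r:x+r+1],B,W,cv2.MOTION_TRANSLATION,(3,100,1e-5),None,3)
        return W[:,2].round(2),round(c,3)
    except Exception as e: return 'fail'
for n,x,y in[('A',371,249),('B',311,272),('C',286,226),('D',342,205),('box',290,330),('jar',346,118),('bowl',466,180)]:print('sc',n,sh(s0,s1,x,y))
for n,x,y in[('A',297,171),('C',337,270),('D',266,240),('box',460,150)]:print('top',n,sh(t0,t1,x,y))
# height sensitivity
for p in((.495,.07),(.59,-.15),(.65,.007)):print(px('scene',(*p,.033))-px('scene',(*p,.032)))
o=np.hstack([cv2.resize(s0[185:295,270:390],(400,366),interpolation=2),cv2.resize(s1[185:295,270:390],(400,366),interpolation=2)])
cv2.imwrite('pics/c2.png',o)
```

```text
sc A (array([-0.38, -0.02], dtype=float32), 0.983)
sc B (array([ 0.5 , -0.12], dtype=float32), 0.893)
sc C (array([0.04, 0.12], dtype=float32), 0.979)
sc D (array([0.73, 0.76], dtype=float32), 0.959)
sc box (array([0.03, 0.  ], dtype=float32), 1.0)
sc jar (array([0.01, 0.02], dtype=float32), 1.0)
sc bowl (array([ 0.01, -0.03], dtype=float32), 1.0)
top A (array([0.63, 0.21], dtype=float32), 0.879)
top C (array([-0.66, -0.27], dtype=float32), 0.91)
top D (array([ 0.46, -0.01], dtype=float32), 0.966)
top box fail
[ 0.00725153 -0.24803069]
[-0.00785737 -0.23707943]
[ 0.02267411 -0.24172331]
```

View pics/c2.png

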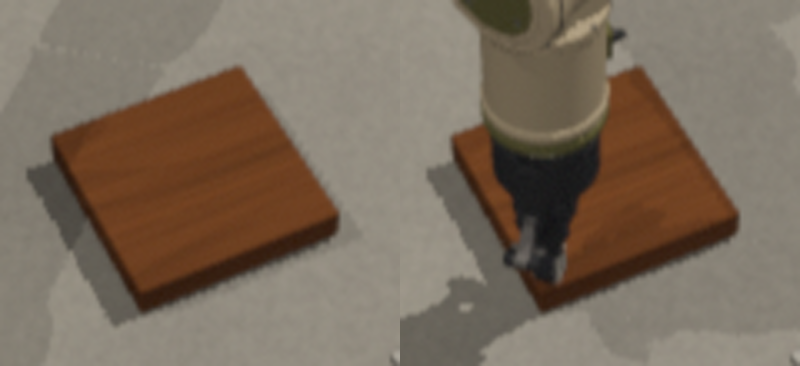

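The crop shows the near-robot corner D sitting lower than at the start (about 0.76 px in the scene view, roughly 3 mm), while A and C have not moved. So my first press on D rocked the board over at low force. I'll press D again, this time above 1 N.

```bash
python3 -m inch '[[[0,0,-0.1],[0,0,0]],[[0,0,-0.18],[0,0,0]],[[0,-0.2,-0.18],[0,0,0]],[[0,-0.5,-0.18],[0,0,0]],[[0,-0.8,-0.18],[0,0,0]],[[0,-1,-0.18],[0,0,0]],[[0,-1,-0.18],[0,0,0]],[[0,-1,-0.18],[0,0,0]],[[0,-1,-0.18],[0,0,0]],[[0,-1,-0.18],[0,0,0]]]'
python3 -m inch '[[[0,-0.2,0],[0,0,0]],[[0,-0.5,0],[0,0,0]],[[0.02,-0.8,0],[0,0,0]],[[0.05,-1,0],[0,0,0]],[[0.05,-1,0],[0,0,0]],[[0.05,-1,0],[0,0,0]],[[0.05,-1,0],[0,0,0]],[[0.05,-1,0],[0,0,0]],[[0.05,-1,0],[0,0,0]],[[0.05,-1,0],[0,0,0]]]'
python3 -m inch '[[[0,-0.2,0],[0,0,0]],[[0,-0.4,0],[0,0,0]],[[0,-0.53,0.05],[0,0,0]],[[0,-0.53,0.1],[0,0,0]],[[0,-0.53,0.14],[0,0,0]],[[0,-0.53,0.17],[0,0,0]],[[0,-0.53,0.18],[0,0,0]],[[0,-0.53,0.19],[0,0,0]],[[0,-0.53,0.195],[0,0,0]],[[0,-0.53,0.2],[0,0,0]]]'
python3 -c "
from h import *
avg(2)"
```

```text
clock: 22.7
position: [0.551, -0.0627, 0.0473]
ee_rot: [0.977, 0.214, 0.0, 0.0]
ft_force: [0.1, 0.4, 0.6]
grip_width: -0.002
grasp_force: 0.0
clock: 23.7
position: [0.521, 0.0123, 0.0473]
ee_rot: [0.977, 0.214, -0.0, 0.0]
ft_force: [0.1, -0.4, 0.2]
grip_width: -0.002
grasp_force: 0.0
clock: 24.7
position: [0.5033, 0.051, 0.0314]
ee_rot: [0.977, 0.214, 0.0, 0.0]
ft_force: [-0.5, -0.8, 1.7]
grip_width: 0.0
grasp_force: 1.0
[ 5.0329e+02  5.1030e+01  3.1410e+01 -8.5000e-01 -4.2000e-01  1.3200e+00] 24.8
```

```bash
python3 -m inch '[[[0,0,0.003],[0,0,0]],[[0,0,0.006],[0,0,0]],[[0,0,0.009],[0,0,0]],[[0,0,0.012],[0,0,0]],[[0,0,0.012],[0,0,0]],[[0,0,0.012],[0,0,0]],[[0,0,0.012],[0,0,0]],[[0,0,0.012],[0,0,0]],[[0,0,0.012],[0,0,0]],[[0,0,0.012],[0,0,0]]]'
python3 - <<'E'
from h import *
avg(2)
s0=cv2.imread('pics/sc0.png');s1=cam('scene','sc2.png')
def sh(a,b,x,y,r=9):
    W=np.eye(2,3,dtype=np.float32)
    c,W=cv2.findTransformECC(cv2.cvtColor(a,6)[y-r:y+r+1,x-r:x+r+1],cv2.cvtColor(b,6)[y-r:y+r+1,x-r:x+r+1],W,cv2.MOTION_TRANSLATION,(3,100,1e-5),None,3)
    return W[:,2].round(2),round(c,3)
for n,x,y in[('A',371,249),('B',311,272),('C',286,226)]:print('sc',n,sh(s0,s1,x,y))
E
```

```text
clock: 25.8
position: [0.5034, 0.0512, 0.0309]
ee_rot: [0.977, 0.214, 0.0, 0.0]
ft_force: [-2.0, -1.2, 9.1]
grip_width: -0.001
grasp_force: 4.2
[503.41  51.17  30.87  -2.24  -1.61   7.76] 25.9
sc A (array([ 0.08, -0.26], dtype=float32), 0.977)
sc B (array([ 0.56, -1.09], dtype=float32), 0.938)
sc C (array([ 0.25, -0.07], dtype=float32), 0.868)
```

```bash
python3 -m inch '[[[0,0,-0.1],[0,0,0]],[[0,0,-0.3],[0,0,0]],[[-0.1,0.2,-0.5],[0,0,0]],[[-0.25,0.45,-0.7],[0,0,0]],[[-0.45,0.75,-0.9],[0,0,0]],[[-0.6,1,-0.9],[0,0,0]],[[-0.6,1,-0.9],[0,0,0]],[[-0.6,1,-0.9],[0,0,0]],[[-0.6,1,-0.9],[0,0,0]],[[-0.6,1,-0.9],[0,0,0]]]' 0.5
python3 -m inch '[[[-0.1,0.2,0],[0,0,0]],[[-0.3,0.5,0],[0,0,0]],[[-0.5,0.8,0],[0,0,0]],[[-0.6,1,0],[0,0,0]],[[-0.6,1,0],[0,0,0]],[[-0.6,1,0],[0,0,0]],[[-0.6,1,0],[0,0,0]],[[-0.6,1,0],[0,0,0]],[[-0.6,1,0],[0,0,0]],[[-0.6,1,0],[0,0,0]]]'
python3 -m inch '[[[-0.1,0.2,0],[0,0,0]],[[-0.3,0.5,0],[0,0,0]],[[-0.5,0.8,0],[0,0,0]],[[-0.6,1,0],[0,0,0]],[[-0.6,1,0],[0,0,0]],[[-0.6,1,0],[0,0,0]],[[-0.6,1,0],[0,0,0]],[[-0.6,1,0],[0,0,0]],[[-0.6,1,0],[0,0,0]],[[-0.6,1,0],[0,0,0]]]'
python3 -m inch '[[[-0.1,0.2,0],[0,0,0.1]],[[-0.3,0.5,0],[0,0,0.25]],[[-0.5,0.8,0],[0,0,0.4]],[[-0.6,1,0],[0,0,0.55]],[[-0.6,1,0],[0,0,0.6]],[[-0.6,1,0],[0,0,0.6]],[[-0.6,1,0],[0,0,0.6]],[[-0.6,1,0],[0,0,0.6]],[[-0.6,1,0],[0,0,0.6]],[[-0.6,1,0],[0,0,0.6]]]'
python3 - <<'E'
from h import *
o=manip.get_obs();print(o['position'],o['ee_rot'],o['joint_pos'].round(2))
s0=cv2.imread('pics/sc0.png');s1=cam('scene','sc3.png')
t0=cv2.imread('pics/top0.png');t1=cam('top','t3.png')
def sh(a,b,x,y,r=9):
    W=np.eye(2,3,dtype=np.float32)
    try:
        c,W=cv2.findTransformECC(cv2.cvtColor(a,6)[y-r:y+r+1,x-r:x+r+1],cv2.cvtColor(b,6)[y-r:y+r+1,x-r:x+r+1],W,cv2.MOTION_TRANSLATION,(3,100,1e-5),None,3)
        return W[:,2].round(2),round(c,3)
    except Exception: return 'fail'
for n,x,y in[('A',371,249),('B',311,272),('C',286,226),('D',342,205)]:print('sc',n,sh(s0,s1,x,y))
for n,x,y in[('A',297,171),('B',366,201),('C',337,270),('D',266,240)]:print('top',n,sh(t0,t1,x,y))
tab=(420+100*.3,215+148*.3);print(px('top',(.465,-.3235,.045)),tab)
a=cv2.resize(s1[190:340,190:390],(400,300),interpolation=2);b=cv2.resize(t1[150:300,260:480],(400,273),interpolation=2)
o=np.zeros((300,800,3),np.uint8);o[:,:400]=a;o[:273,400:]=b;cv2.imwrite('pics/c3.png',o)
E
```

```text
clock: 26.95
position: [0.493, -0.0404, 0.1022]
ee_rot: [0.977, 0.215, -0.0, -0.0]
ft_force: [-0.9, 0.7, -0.4]
grip_width: 0.502
grasp_force: 0.0
clock: 27.95
position: [0.483, -0.1338, 0.1024]
ee_rot: [0.977, 0.215, 0.0, 0.0]
ft_force: [-0.3, -0.1, -0.2]
grip_width: 0.498
grasp_force: 0.0
clock: 28.95
position: [0.4729, -0.2266, 0.1024]
ee_rot: [0.977, 0.215, 0.0, 0.0]
ft_force: [-0.6, 0.4, -0.4]
grip_width: 0.501
grasp_force: 0.0
clock: 29.95
position: [0.4628, -0.3195, 0.1024]
ee_rot: [1.0, -0.019, 0.0, 0.0]
ft_force: [0.0, 0.4, 0.3]
grip_width: 0.499
grasp_force: 0.0
[ 0.46277696 -0.31952498  0.10240912] [ 9.99813906e-01 -1.92911938e-02  3.81566005e-05  4.53076266e-05] [ 0.77  0.32 -0.28  1.77  0.1   1.07 -1.16]
sc A (array([0.  , 0.01], dtype=float32), 1.0)
sc B (array([ 0.11, -0.19], dtype=float32), 0.97)
sc C (array([0.15, 0.1 ], dtype=float32), 0.989)
sc D (array([-0.15,  0.01], dtype=float32), 0.993)
top A (array([ 0.14, -0.02], dtype=float32), 0.987)
top B (array([0.08, 0.05], dtype=float32), 0.993)
top C (array([-0.45, -0.23], dtype=float32), 0.982)
top D (array([0.75, 0.3 ], dtype=float32), 0.943)
[449.65467008 258.74638971] (450.0, 259.4)
```

View pics/c3.png

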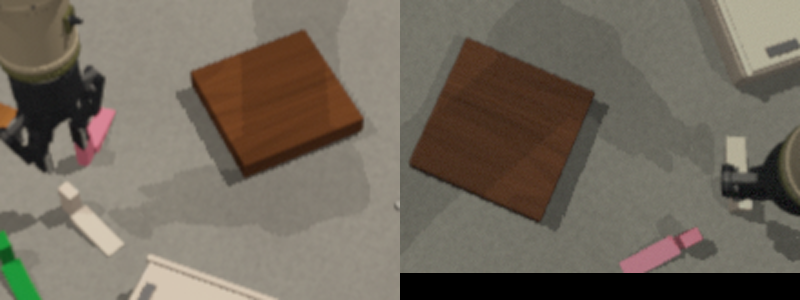

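The wedge sits under the gripper, just off its tab, and the board looks as it did at the start. I need to know which of B and D stands up now, so I'll measure shifts with a method that tolerates lighting changes.

Run:
```python
from h import *
g=lambda f:cv2.GaussianBlur(cv2.imread('pics/'+f),(3,3),0).astype(np.float32)
def edge(im,p,q,w=5):
    # subpixel offset of strongest gradient (blue-red ratio) along normal of the segment p-q, middle of it
    r=im[:,:,2]-im[:,:,0]
    p,q=np.array(p,float),np.array(q,float);t=(q-p)/np.linalg.norm(q-p);n=np.array([-t[1],t[0]]);res=[]
    s=np.linspace(-w,w,41)
    P=p[None]+(q-p)[None]*np.linspace(0,1,25)[:,None]
    X=(P[:,0,None]+n[0]*s).astype(np.float32);Y=(P[:,1,None]+n[1]*s).astype(np.float32)
    v=cv2.remap(r,X,Y,1)
    a,b=v[:,:6].mean(1),v[:,-6:].mean(1);z=(v-a[:,None])/(b-a)[:,None]
    return np.median([np.interp(.5,np.maximum.accumulate(k),s) for k in z]).round(2)
A,B,C,D=(371,249),(311.4,273),(285.7,226.2),(342,205)
L=lambda a,b,f:tuple(np.array(a)+(np.array(b)-np.array(a))*f)
for f in('sc0.png','sc1.png','sc2.png','sc3.png'):
    im=g(f)
    print(f,'D->C near D',edge(im,L(D,C,.08),L(D,C,.3)),'near C',edge(im,L(D,C,.7),L(D,C,.93)),
     'D->A near D',edge(im,L(D,A,.1),L(D,A,.35)),'near A',edge(im,L(D,A,.65),L(D,A,.9)))
```

```text
sc0.png D->C near D 0.73 near C 0.76 D->A near D -0.11 near A -0.24
sc1.png D->C near D -0.0 near C -0.29 D->A near D 0.08 near A -0.02
sc2.png D->C near D -0.38 near C 0.75 D->A near D 0.23 near A -0.53
sc3.png D->C near D 0.67 near C 0.85 D->A near D -0.12 near A -0.23
```

```bash
python3 -m inch '[[[0.03,0.05,0],[0,0,-0.15]],[[0.03,0.05,0],[0,0,-0.33]],[[0.03,0.05,0],[0,0,-0.51]],[[0.03,0.05,0],[0,0,-0.69]],[[0.03,0.05,0],[0,0,-0.87]],[[0.03,0.05,0],[0,0,-1]],[[0.03,0.05,0],[0,0,-1]],[[0.03,0.05,0],[0,0,-1]],[[0.03,0.05,0],[0,0,-1]],[[0.03,0.05,0],[0,0,-1]]]'
python3 -m inch '[[[0,0,0],[0,0,-0.15]],[[0,0,0],[0,0,-0.33]],[[0,0,0],[0,0,-0.51]],[[0,0,0],[0,0,-0.69]],[[0,0,0],[0,0,-0.87]],[[0,0,0],[0,0,-1]],[[0,0,0],[0,0,-1]],[[0,0,0],[0,0,-1]],[[0,0,0],[0,0,-1]],[[0,0,0],[0,0,-1]]]'
python3 -m inch '[[[0,0,0],[0,0,-0.15]],[[0,0,0],[0,0,-0.33]],[[0,0,0],[0,0,-0.51]],[[0,0,0],[0,0,-0.69]],[[0,0,0],[0,0,-0.87]],[[0,0,0],[0,0,-1]],[[0,0,0],[0,0,-1]],[[0,0,0],[0,0,-1]],[[0,0,0],[0,0,-1]],[[0,0,0],[0,0,-1]]]'
python3 -m inch '[[[0,0,0],[0,0,-0.15]],[[0,0,0],[0,0,-0.33]],[[0,0,0],[0,0,-0.51]],[[0,0,0.1],[0,0,-0.69]],[[0,0,0.2],[0,0,-0.87]],[[0,0,0.4],[0,0,-1]],[[0,0,0.6],[0,0,-1]],[[0,0,0.8],[0,0,-1]],[[0,0,0.95],[0,0,-1]],[[0,0,1],[0,0,-1]]]'
```

```text
clock: 31.05
position: [0.465, -0.3239, 0.1024]
ee_rot: [0.932, 0.364, -0.0, 0.0]
ft_force: [0.4, -0.6, -0.3]
grip_width: 0.498
grasp_force: 0.0
clock: 32.05
position: [0.465, -0.3238, 0.1024]
ee_rot: [0.721, 0.692, -0.0, 0.0]
ft_force: [0.1, -0.9, 0.3]
grip_width: 0.504
grasp_force: 0.0
clock: 33.05
position: [0.465, -0.3238, 0.1024]
ee_rot: [0.402, 0.916, -0.0, 0.0]
ft_force: [-0.4, -0.3, 0.8]
grip_width: 0.499
grasp_force: 0.0
clock: 34.05
position: [0.4643, -0.3233, 0.0207]
ee_rot: [0.02, 1.0, 0.001, -0.001]
ft_force: [-0.6, 0.7, -0.6]
grip_width: 0.5
grasp_force: 0.0
```

```bash
python3 -m inch '[[[0,0,0],[0,0,0]],[[0,0,0],[0,0,0]],[[0,0,0],[0,0,0]],[[0,0,0],[0,0,0]],[[0,0,0],[0,0,0]],[[0,0,-0.1],[0,0,0]],[[0,0,-0.3],[0,0,0]],[[0,0,-0.5],[0,0,0]],[[0,0,-0.7],[0,0,0]],[[0,0,-0.7],[0,0,0]]]' 0 40
python3 -m inch '[[[0,0.2,0],[0,0,0.15]],[[0,0.4,0],[0,0,0.33]],[[0,0.7,0],[0,0,0.51]],[[0,1,0],[0,0,0.69]],[[0,1,0],[0,0,0.87]],[[0,1,0],[0,0,1]],[[0,1,0],[0,0,1]],[[0,1,0],[0,0,1]],[[0,1,0],[0,0,1]],[[0,1,0],[0,0,1]]]'
python3 -c "
from h import *
t=cam('top','t4.png');s=cam('scene','s4.png')
o=np.zeros((400,800,3),np.uint8);o[:,:400]=cv2.resize(t[180:300,360:480],(400,400));o[:,400:]=cv2.resize(s[180:300,180:300],(400,400));cv2.imwrite('pics/c4.png',o)"
```

```text
clock: 35.05
position: [0.4665, -0.3247, 0.0817]
ee_rot: [0.02, 1.0, -0.002, 0.002]
ft_force: [0.4, -0.4, -0.5]
grip_width: 0.176
grasp_force: 43.2
clock: 36.05
position: [0.468, -0.2441, 0.0783]
ee_rot: [0.4, 0.916, 0.0, -0.0]
ft_force: [1.0, 0.1, 0.1]
grip_width: 0.179
grasp_force: 43.2
```

View pics/c4.png

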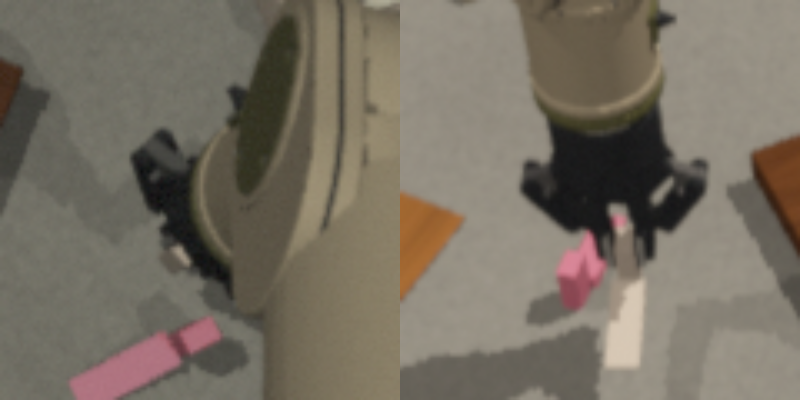

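```bash
python3 -m inch '[[[0.2,0.18,0],[0,0,0]],[[0.5,0.44,0],[0,0,0]],[[0.8,0.7,0],[0,0,0]],[[1,0.88,0],[0,0,0]],[[1,0.88,0],[0,0,0]],[[1,0.88,0],[0,0,0]],[[1,0.88,0],[0,0,0]],[[1,0.88,0],[0,0,0]],[[1,0.88,0],[0,0,0]],[[1,0.88,0],[0,0,0]]]'
python3 -m inch '[[[0.2,0.18,0],[0,0,0]],[[0.5,0.44,0],[0,0,0]],[[0.8,0.7,0],[0,0,0]],[[1,0.88,0],[0,0,0]],[[1,0.88,0],[0,0,0]],[[1,0.88,0],[0,0,0]],[[1,0.88,0],[0,0,0]],[[1,0.88,0],[0,0,0]],[[1,0.88,0],[0,0,0]],[[1,0.88,0],[0,0,0]]]'
python3 -m inch '[[[0.2,0.18,0],[0,0,0]],[[0.5,0.44,0],[0,0,0]],[[0.8,0.7,0],[0,0,0]],[[1,0.88,0],[0,0,0]],[[1,0.88,0],[0,0,0]],[[1,0.88,0],[0,0,0]],[[1,0.88,0],[0,0,0]],[[1,0.88,0],[0,0,0]],[[1,0.88,0],[0,0,0]],[[1,0.88,0],[0,0,0]]]'
python3 -m inch '[[[0.2,0.18,0],[0,0,0.1]],[[0.4,0.36,0],[0,0,0.25]],[[0.6,0.53,0],[0,0,0.4]],[[0.735,0.65,0],[0,0,0.43]],[[0.735,0.65,0],[0,0,0.43]],[[0.735,0.65,0],[0,0,0.43]],[[0.735,0.65,0],[0,0,0.43]],[[0.735,0.65,0],[0,0,0.43]],[[0.735,0.65,0],[0,0,0.43]],[[0.735,0.65,0],[0,0,0.43]]]'
python3 -c "
from h import *
print(manip.get_obs()['ee_rot'])
t=cam('top','t5.png');s=cam('scene','s5.png')
o=np.zeros((400,800,3),np.uint8);o[:,:400]=cv2.resize(t[160:280,180:300],(400,400));o[:,400:]=cv2.resize(s[130:250,270:390],(400,400));cv2.imwrite('pics/c5.png',o)"
```

```text
clock: 37.15
position: [0.4655, -0.1378, 0.0783]
ee_rot: [0.401, 0.916, 0.0, -0.0]
ft_force: [-0.7, 0.8, -0.4]
grip_width: 0.174
grasp_force: 43.2
clock: 38.15
position: [0.4629, -0.0313, 0.0783]
ee_rot: [0.401, 0.916, -0.0, 0.0]
ft_force: [0.2, 0.3, -1.0]
grip_width: 0.182
grasp_force: 43.2
clock: 39.15
position: [0.4604, 0.0752, 0.0783]
ee_rot: [0.401, 0.916, -0.0, 0.0]
ft_force: [0.3, 0.6, -0.7]
grip_width: 0.178
grasp_force: 43.2
clock: 40.15
position: [0.4587, 0.1537, 0.0784]
ee_rot: [0.549, 0.836, -0.0, 0.0]
ft_force: [-0.1, -0.4, -0.1]
grip_width: 0.177
grasp_force: 43.2
[ 5.49314056e-01  8.35615975e-01 -3.92176396e-05  9.80025014e-05]
```

View pics/c5.png

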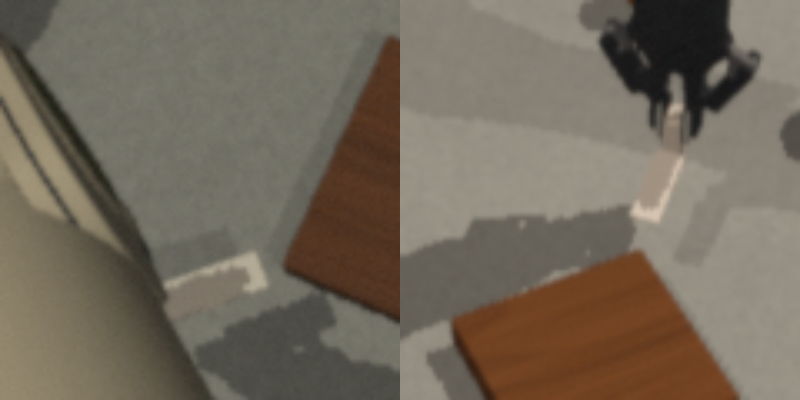

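The wedge is held with its tip pointing at corner D. The tip is at about (258,242) in the top view and (344,194) in the scene view. Now I'll check lateral alignment with the board's diagonal.

```bash
python3 -c "
from h import *
c=np.array([.5425,-.0406]);a=np.radians(113.4);u=np.array([np.cos(a),np.sin(a)]);l=np.array([-u[1],u[0]])
for n,q in(('top',(257.7,242)),('scene',(343.8,193.9))):
    p=pt(n,*q,.058)[:2];print(n,p,'radius',(p-c)@u,'lat',(p-c)@l)
p=manip.get_obs()['position'][:2];print('tcp',(p-c)@u,(p-c)@l)
for n,q in(('top',(265.8,239.8)),('scene',(342,205))):
    p=pt(n,*q,.034)[:2];print('D',n,(p-c)@u,(p-c)@l)
e=manip.get_obs()['ee_rot'];print(2*np.degrees(np.arctan2(e[1],e[0])))
"
```

```text
top [0.48662501 0.08023112] radius 0.13308394991640382 lat 0.003291703833179928
scene [0.4891506  0.08624353] radius 0.13759883558287142 lat -0.0014139782812105164
tcp 0.21185143092450065 -0.0002962548229699796
D top 0.1165990970686902 0.0006608331192371197
D scene 0.11845613035346221 -0.0030102063204882
113.37546328826646
```

```bash
python3 -m inch '[[[0,0.025,0.1],[0,0,0]],[[0,0.025,0.25],[0,0,0]],[[0,0.025,0.4],[0,0,0]],[[0,0.025,0.5],[0,0,0]],[[0,0.025,0.6],[0,0,0]],[[0,0.025,0.65],[0,0,0]],[[0,0.025,0.68],[0,0,0]],[[0,0.025,0.7],[0,0,0]],[[0,0.025,0.7],[0,0,0]],[[0,0.025,0.7],[0,0,0]]]'
python3 -m inch '[[[-0.03,0,0],[0,0,0]],[[-0.06,0,0],[0,0,0]],[[-0.1,0,0],[0,0,0]],[[-0.14,0,0],[0,0,0]],[[-0.18,0,0],[0,0,0]],[[-0.21,0,0],[0,0,0]],[[-0.23,0,0],[0,0,0]],[[-0.25,0,0],[0,0,0]],[[-0.25,0,0],[0,0,0]],[[-0.25,0,0],[0,0,0]]]'
python3 -c "
from h import *
avg(3)"
```

```text
clock: 41.25
position: [0.4607, 0.1551, 0.0228]
ee_rot: [0.549, 0.836, 0.0, 0.0]
ft_force: [-1.3, -0.2, 5.2]
grip_width: 0.177
grasp_force: 43.8
clock: 42.25
position: [0.469, 0.1369, 0.0228]
ee_rot: [0.549, 0.836, 0.001, 0.0]
ft_force: [-0.9, 1.8, 6.0]
grip_width: 0.175
grasp_force: 44.1
[469.04 136.86  22.78  -0.8    2.24   5.84] 42.4
```

```bash
python3 -m inch '[[[0,0,-0.005],[0,0,0]],[[-0.01,0,-0.005],[0,0,0]],[[-0.02,0,-0.005],[0,0,0]],[[-0.03,0,-0.005],[0,0,0]],[[-0.04,0,-0.005],[0,0,0]],[[-0.05,0,-0.005],[0,0,0]],[[-0.06,0,-0.005],[0,0,0]],[[-0.06,0,-0.005],[0,0,0]],[[-0.06,0,-0.005],[0,0,0]],[[-0.06,0,-0.005],[0,0,0]]]'
python3 -c "
from h import *
avg(3)"
```

```text
clock: 43.4
position: [0.4704, 0.1321, 0.0228]
ee_rot: [0.549, 0.836, -0.0, 0.0]
ft_force: [-0.4, 2.9, 4.5]
grip_width: 0.176
grasp_force: 43.8
[ 4.7043e+02  1.3212e+02  2.2790e+01 -3.3000e-01  1.6900e+00  5.0100e+00] 43.55
```

```bash
python3 -m inch '[[[0,0,-0.01],[0,0,0]],[[0,0,-0.022],[0,0,0]],[[-0.01,0,-0.022],[0,0,0]],[[-0.02,0,-0.022],[0,0,0]],[[-0.03,0,-0.022],[0,0,0]],[[-0.04,0,-0.022],[0,0,0]],[[-0.05,0,-0.022],[0,0,0]],[[-0.06,0,-0.022],[0,0,0]],[[-0.06,0,-0.022],[0,0,0]],[[-0.06,0,-0.022],[0,0,0]]]'
python3 -c "
from h import *
avg(3)"
```

```text
clock: 44.55
position: [0.4722, 0.1277, 0.0245]
ee_rot: [0.549, 0.836, -0.0, 0.0]
ft_force: [-0.6, 0.4, 0.0]
grip_width: 0.181
grasp_force: 43.2
[ 4.7222e+02  1.2779e+02  2.4500e+01 -2.0000e-02 -4.0000e-02 -1.0200e+00] 44.7
```

```bash
python3 -m inch '[[[0,0,0.008],[0,0,0]],[[0,0,0.0175],[0,0,0]],[[-0.01,0,0.0175],[0,0,0]],[[-0.02,0,0.0175],[0,0,0]],[[-0.03,0,0.0175],[0,0,0]],[[-0.04,0,0.0175],[0,0,0]],[[-0.04,0,0.0175],[0,0,0]],[[-0.04,0,0.0175],[0,0,0]],[[-0.04,0,0.0175],[0,0,0]],[[-0.04,0,0.0175],[0,0,0]]]'
python3 -c "
from h import *
avg(3)"
```

```text
clock: 45.7
position: [0.4735, 0.1249, 0.0231]
ee_rot: [0.549, 0.836, 0.0, 0.0]
ft_force: [0.2, 0.1, 0.5]
grip_width: 0.177
grasp_force: 43.2
[ 4.7348e+02  1.2485e+02  2.3110e+01 -4.1000e-01 -8.0000e-02 -4.2000e-01] 45.85
```

```bash
python3 -m inch '[[[-0.007,0,0],[0,0,0]],[[-0.014,0,0],[0,0,0]],[[-0.021,0,0],[0,0,0]],[[-0.028,0,0],[0,0,0]],[[-0.035,0,0],[0,0,0]],[[-0.042,0,0],[0,0,0]],[[-0.05,0,0],[0,0,0]],[[-0.05,0,0],[0,0,0]],[[-0.05,0,0],[0,0,0]],[[-0.05,0,0],[0,0,0]]]'
python3 -c "
from h import *
avg(3)"
```

```text
clock: 46.85
position: [0.475, 0.1212, 0.0231]
ee_rot: [0.549, 0.836, -0.0, 0.0]
ft_force: [-0.4, 0.1, -0.3]
grip_width: 0.177
grasp_force: 43.2
[ 4.7506e+02  1.2121e+02  2.3110e+01  2.4000e-01 -2.7000e-01 -3.6000e-01] 47.0
```

```bash
python3 -m inch '[[[-0.007,0,0],[0,0,0]],[[-0.014,0,0],[0,0,0]],[[-0.021,0,0],[0,0,0]],[[-0.028,0,0],[0,0,0]],[[-0.035,0,0],[0,0,0]],[[-0.042,0,0],[0,0,0]],[[-0.045,0,0],[0,0,0]],[[-0.045,0,0],[0,0,0]],[[-0.045,0,0],[0,0,0]],[[-0.045,0,0],[0,0,0]]]'
python3 -c "
from h import *
avg(2)"
```

```text
clock: 48.0
position: [0.4765, 0.1179, 0.0231]
ee_rot: [0.549, 0.836, -0.0, 0.0]
ft_force: [-0.3, 0.8, -0.9]
grip_width: 0.177
grasp_force: 43.1
[ 4.7648e+02  1.1784e+02  2.3090e+01  3.0000e-01  3.0000e-01 -7.4000e-01] 48.1
```

```bash
python3 -m inch '[[[-0.007,0,0],[0,0,0]],[[-0.014,0,0],[0,0,0]],[[-0.021,0,0],[0,0,0]],[[-0.028,0,0],[0,0,0]],[[-0.035,0,0],[0,0,0]],[[-0.04,0,0],[0,0,0]],[[-0.04,0,0],[0,0,0]],[[-0.04,0,0],[0,0,0]],[[-0.04,0,0],[0,0,0]],[[-0.04,0,0],[0,0,0]]]'
python3 -c "
from h import *
avg(2)"
```

```text
clock: 49.1
position: [0.4778, 0.1149, 0.0231]
ee_rot: [0.549, 0.836, -0.0, 0.0]
ft_force: [-0.6, 0.6, -1.2]
grip_width: 0.177
grasp_force: 43.0
[ 4.7776e+02  1.1487e+02  2.3080e+01  2.3000e-01  4.0000e-02 -1.1000e+00] 49.2
```

```bash
python3 -m inch '[[[-0.007,0,0],[0,0,0]],[[-0.014,0,0],[0,0,0]],[[-0.021,0,0],[0,0,0]],[[-0.028,0,0],[0,0,0]],[[-0.035,0,0],[0,0,0]],[[-0.038,0,0],[0,0,0]],[[-0.038,0,0],[0,0,0]],[[-0.038,0,0],[0,0,0]],[[-0.038,0,0],[0,0,0]],[[-0.038,0,0],[0,0,0]]]'
python3 -c "
from h import *
avg(2)"
```

```text
clock: 50.2
position: [0.479, 0.1121, 0.0231]
ee_rot: [0.549, 0.836, -0.0, 0.0]
ft_force: [-0.6, 0.7, -3.0]
grip_width: 0.176
grasp_force: 42.9
[478.95 112.15  23.08  -0.86   0.77  -2.09] 50.3
```

```bash
python3 -m inch '[[[0,0,0.003],[0,0,0]],[[0,0,0.006],[0,0,0]],[[-0.007,0,0.006],[0,0,0]],[[-0.014,0,0.006],[0,0,0]],[[-0.02,0,0.006],[0,0,0]],[[-0.025,0,0.006],[0,0,0]],[[-0.025,0,0.006],[0,0,0]],[[-0.025,0,0.006],[0,0,0]],[[-0.025,0,0.006],[0,0,0]],[[-0.025,0,0.006],[0,0,0]]]'
python3 -c "
from h import *
avg(2)"
```

```text
clock: 51.3
position: [0.48, 0.1105, 0.0228]
ee_rot: [0.549, 0.836, 0.0, 0.0]
ft_force: [-2.0, 4.2, 4.6]
grip_width: 0.174
grasp_force: 43.8
[479.99 110.54  22.79  -1.01   4.98   4.14] 51.4
```

```bash
python3 -m inch '[[[0,0,0],[0,0,0]],[[0,0,0],[0,0,0]],[[0,0,0],[0,0,0]],[[0,0,0],[0,0,0]],[[0,0,-0.05],[0,0,0]],[[0,0,-0.15],[0,0,0]],[[0,0,-0.3],[0,0,0]],[[0,0,-0.5],[0,0,0]],[[0,0,-0.55],[0,0,0]],[[0,0,-0.55],[0,0,0]]]' 0.5
python3 - <<'E'
from h import *
avg(1)
s0=cv2.imread('pics/sc0.png');s=cam('scene','s6.png');t0=cv2.imread('pics/top0.png');t=cam('top','t6.png')
def sh(a,b,x,y,r=9):
    W=np.eye(2,3,dtype=np.float32)
    try:
        c,W=cv2.findTransformECC(cv2.cvtColor(a,6)[y-r:y+r+1,x-r:x+r+1],cv2.cvtColor(b,6)[y-r:y+r+1,x-r:x+r+1],W,cv2.MOTION_TRANSLATION,(3,100,1e-5),None,3)
        return W[:,2].round(2),round(c,3)
    except Exception: return 'fail'
for n,x,y in[('A',371,249),('B',311,272),('C',286,226)]:print('sc',n,sh(s0,s,x,y))
for n,x,y in[('A',297,171),('B',366,201),('C',337,270)]:print('top',n,sh(t0,t,x,y))
o=np.zeros((400,800,3),np.uint8);o[:,:400]=cv2.resize(t[160:280,230:350],(400,400));o[:,400:]=cv2.resize(s[140:290,270:420],(400,400));cv2.imwrite('pics/c6.png',o)
E
```

```text
clock: 52.4
position: [0.4805, 0.1103, 0.0678]
ee_rot: [0.549, 0.836, 0.001, 0.001]
ft_force: [0.4, -0.4, 0.9]
grip_width: 0.501
grasp_force: 0.0
[ 4.8005e+02  1.1008e+02  6.7060e+01  4.4000e-01 -1.3000e-01 -5.5000e-01] 52.45
sc A (array([0.  , 0.02], dtype=float32), 1.0)
sc B (array([-0.05,  0.05], dtype=float32), 0.998)
sc C (array([-0.25, -0.83], dtype=float32), 0.905)
top A (array([0.21, 0.04], dtype=float32), 0.981)
top B (array([ 0.05, -0.03], dtype=float32), 0.998)
top C fail
```

View pics/c6.png

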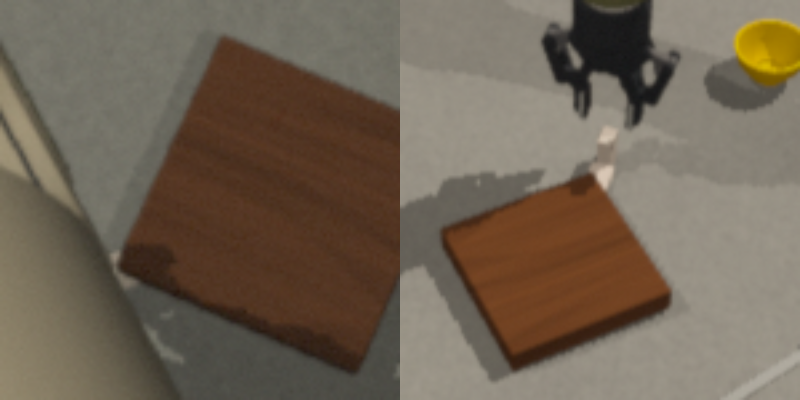

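The picture shows the wedge under corner D and let go, with the board unshifted. I'll shut the fingers, move over D and press.

```bash
python3 -m inch '[[[-0.15,0,0],[0,0,0]],[[-0.4,-0.02,0],[0,0,0]],[[-0.7,-0.03,0],[0,0,0]],[[-0.79,-0.04,0.1],[0,0,0]],[[-0.79,-0.04,0.2],[0,0,0]],[[-0.79,-0.04,0.29],[0,0,0]],[[-0.79,-0.04,0.33],[0,0,0]],[[-0.79,-0.04,0.36],[0,0,0]],[[-0.79,-0.04,0.38],[0,0,0]],[[-0.79,-0.04,0.38],[0,0,0]]]' 0 20
python3 -c "
from h import *
avg(1)"
```

```text
clock: 53.55
position: [0.5017, 0.052, 0.0367]
ee_rot: [0.549, 0.836, 0.0, -0.0]
ft_force: [-4.1, 2.0, 7.3]
grip_width: 0.002
grasp_force: 3.4
[501.75  51.99  36.75  -4.85   1.06   7.08] 53.6
```

```bash
python3 -m inch '[[[0,0,-0.006],[0,0,0]],[[0,0,-0.006],[0,0,0]],[[0,0,-0.006],[0,0,0]],[[0,0,-0.006],[0,0,0]],[[0,0,-0.006],[0,0,0]],[[0,0,-0.006],[0,0,0]],[[0,0,-0.006],[0,0,0]],[[0,0,-0.006],[0,0,0]],[[0,0,-0.006],[0,0,0]],[[0,0,-0.006],[0,0,0]]]'
```

```text
clock: 54.6
position: [0.5021, 0.0512, 0.0368]
ee_rot: [0.549, 0.836, 0.0, 0.0]
ft_force: [0.5, 3.9, 3.8]
grip_width: -0.001
grasp_force: 2.2
```

```bash
python3 -m inch '[[[0,0,-0.1],[0,0,0]],[[0,0,-0.3],[0,0,0]],[[0,0,-0.6],[0,0,0]],[[0.2,0,-0.9],[0,0,0]],[[0.5,0,-1],[0,0,0]],[[0.8,0,-1],[0,0,0]],[[0.8,0,-1],[0,0,0]],[[0.8,0,-1],[0,0,0]],[[0.8,0,-1],[0,0,0]],[[0.8,0,-1],[0,0,0]]]'
python3 - <<'E'
from h import *
s=cv2.imread('pics/s6.png');s0=cv2.imread('pics/sc0.png');b=cam('scene','s7.png')
def sh(a,b,x,y,r=9):
    W=np.eye(2,3,dtype=np.float32)
    try:
        c,W=cv2.findTransformECC(cv2.cvtColor(a,6)[y-r:y+r+1,x-r:x+r+1],cv2.cvtColor(b,6)[y-r:y+r+1,x-r:x+r+1],W,cv2.MOTION_TRANSLATION,(3,100,1e-5),None,3)
        return W[:,2].round(2),round(c,3)
    except Exception: return 'fail'
for n,x,y in[('A',371,249),('B',311,272),('C',286,226),('D',342,205),('wedge',347,197)]:print(n,sh(s,b,x,y),sh(s0,b,x,y))
E
```

```text
clock: 55.6
position: [0.4768, 0.1087, 0.1167]
ee_rot: [0.55, 0.835, -0.0, 0.0]
ft_force: [-0.0, 0.6, 0.3]
grip_width: 0.001
grasp_force: 0.0
A (array([-0.  ,  0.03], dtype=float32), 1.0) (array([-0.  ,  0.01], dtype=float32), 1.0)
B (array([-0.02, -0.02], dtype=float32), 1.0) (array([-0.07,  0.02], dtype=float32), 0.998)
C (array([-0.03, -0.  ], dtype=float32), 0.979) (array([-0.28, -0.72], dtype=float32), 0.89)
D (array([-0.12, -0.01], dtype=float32), 0.983) (array([-1.98, -1.16], dtype=float32), 0.829)
wedge (array([-0.26,  0.4 ], dtype=float32), 0.833) (array([-4.14, -3.13], dtype=float32), 0.475)
```

```bash
python3 -c "
from workcell import manip
print(manip.hand_in())"
```

```text
the job is handed in; nothing more can be done
None
```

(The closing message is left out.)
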